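Present the tall tin at the front of the revolving tin caddy

ROBOT

A 6-joint arm with a two-finger parallel gripper is mounted at the origin on the work surface. World frame = base frame: x ahead of the robot, y to its left, z up, the work surface at z = 0. Lengths are in m, angles in degrees, forces in N, time in s.
With the tool pointing down it reaches from about 0.25 to 0.775 m from the base axis. Payload 8.9 kg.
Tool frame: the origin (TCP) lies midway between the tips of the shut fingers; the grasp point (between the pads) lies 19 mm behind it; x points along the fingers, y is the direction in which the jaws open and shut, and the axes are right-handed (so a half turn about x gives the same grasp; the last joint's range is limited). The gripper opens to 85 mm and grips with 20 to 120 N. Pads are 22 mm wide; open, the fingers measure 114 mm over their backs; the gripper's body (76 mm by 85 mm) begins 54 mm behind the grasp point. The pads swing forward as they close: fully open they stand 13 mm farther back than shut.
Start: joints at [55.388, 16.656, -8.789, 64.555, 0, 82.019], TCP at [0.235, 0.469, 0.231] pointing down, gripper open.
Joint ranges: [-144.48, 144.48], [-52.06, 99.96], [-74.48, 78.29], [-112.23, 115.85], [-86.99, 84.42], [-180, 180]. Speed limits (degrees/s): [127.2, 127.2, 159.86, 180, 180, 180].

INTERFACE

Orientations are given as a 3x3 rotation matrix whose columns are the frame's x, y, z axes.
In Python, from cell import * gives the robot as it stands.
- The arm moves only by the tool arm_command, never from a script. Its argument "deltas" is a list of rows, each a list of 7 numbers: the turn, a rotation vector about the tool's x, y, z in degrees, then the shift along the tool's x, y, z in cm, then the finger opening in cm, from 0 to 8.54. In form: [[wx, wy, wz, x, y, z, grip], ...]. A call has 1 to 8 rows; each row is the pose to reach, as a shift and turn from the pose measured when the call began, along the tool's axes at that moment; what a row does not reach only later rows make up. A row lasts 1/10 s, in which the tool goes at most 50 mm and 8.59 degrees, less where a joint would pass 70% of its speed; a pose out of reach is approached as far as the arm can. A call with a gripper value outside its range is refused whole. The fingers move at their own pace and stop on an object; "grip_force" is the grip in N (left out, the last holds). Time passes only in rows, so rows that repeat a pose let the fingers close. It gives the time, the measured TCP pose, the force and the opening at its end, in the units of the state.
- state(): the state, without advancing time (a new reading comes with each control period).
- get_image(name): name is "scene" or "top"; returns a dict with "frame" (480x640x3 uint8, blue, green, red), "camera_matrix" (3x3 intrinsics, pixels), "dist" ([k1, k2, p1, p2, k3] as OpenCV has them; the pictures are not rectified), "origin" and "rotation" of the camera in the world. Camera axes: x right, y down, z forward; pixel columns grow to the right and rows downward; lengths in m; the calibration is good to about 2 mm. A picture is of the moment at which its call begins. There is no depth.
- finish_job(): hands the job in, once; it reports no verdict.
Trained networks look in the newest picture that a camera, given by its name, has taken for a name from the list of things; names that differ only in an ending like _2 or _b are one class to them, and where a whole thing is asked for, a point or a joint stands for the part that bears it (a point fixed in the world has none). Each returns a list of dicts, best first, with "p" (0 to 1); they miss things now and then, are a little off and sometimes report something else, mostly with a low value. They report only what shows in the picture. A call takes as long as a camera call. They do not tell look-alikes from the thing itself.
- search_frame(thing, camera): "pixel" ([column, row] in pixels, amid what is visible of it).
- mark_of(thing, camera): "pixel" ([column, row] in pixels: a listed point, or the origin of a listed thing).
The state is a dict: "t": time; "joint_positions": joint angles; "joint_velocities": joint speeds; "joint_torque": joint torques, N m; "tool_pos": TCP position; "eef_rot": TCP orientation; "force": force on the tool from outside, world axes, zero at the start; "wrist_torque": the same for the moment, N m; "width": opening from 0.0 (shut) to 1.0 (fully open).
Only numpy, scipy, OpenCV 4.12 (cv2) and the standard library are available. Lean on these libraries where they do the work, as an engineer would, in place of code of your own. Each camera call takes 0.05 s, during which the arm holds its last target.

TASK

A revolving caddy of small paint tins has been set down on the paint shop's desk with its carrying handle still up. Fold the handle back and down until it rests fully in its catch at the rear, then turn the tray until the tall screw-capped tin stands squarely at the caddy's front, in line with the sloping card holder. Finish while gripping the knob in the middle, holding the tray quite still there; leave every tin upright in its cup and do not knock the other things on the desk.

Things in the scene. Friction and masses are not known exactly. Their poses are not given: they have to be found in the camera images.
- caddy: The caddy's base: grey round plate 260 mm across, 18 mm high; heavy, does not shift. Origin on the desk on the tray's turning axis, z up. Its -x points to its FRONT, where a sloping card holder (70 mm wide, blank white card, 40 mm high, out to 166 mm from the axis) juts out; +x to its REAR, where the handle's catch stands. Front turned up to 30 deg either way from facing the robot.
- handle (a joint): Angle (rad) of the carrying handle, a wire bail hinged at both sides of the base: 0 = fully down in its catch at the rear (hard stop), growing as it lifts; 1.32 = straight up over the knob. Starts at 0.9 to 1.4. The hinge is stiff: it stays where it is left and needs about 1 to 3 N at the grip to swing down.
- handle_hinge (a point): Middle of the handle's hinge line, on the turning axis 60 mm above the desk; the level line runs along the caddy's y. The handle swings in the caddy's x-z plane. Its wire legs (7 mm) run 139 mm to either side of the middle.
- handle_grip (a point): Centre of the handle's black round grip, 18 mm thick, 96 mm long along the caddy's y, 150 mm from the hinge line. At handle angle a it lies 150 cos(a + 0.25) mm along the caddy's +x and 150 sin(a + 0.25) mm above the hinge line, so 97 mm above the desk when in the catch.
- catch (a point): The catch at the caddy's rear: this point is where the centre of the handle's grip comes to rest in it, 97 mm above the desk. A cradle 16 mm wide (along the caddy's y) under the middle of the grip, with two lips 12 mm before and behind the grip's centre, 3 mm higher than it. More than 10 mm to either side of it the grip is free below and on both sides.
- tray: Turning tray, 246 mm across, top face 30 mm above the desk, with six cups (65 mm inside, 18 mm deep, centres 80 mm from the axis, 60 deg apart), central post and knob in one piece. Turns either way, well over a full turn, about the vertical axis through its origin (on the desk); slight friction (0.03 N m), so it stays where it is left. The tall tin's cup lies along the tray's own -x.
- knob (a point): Centre of the black round knob on top of the tray's central post, on the turning axis, 164 mm above the desk. The knob is 36 mm across and 30 mm high (148 to 178 mm above the desk), its post 18 mm thick below that. Any grip across it serves.
- tall_tin_mid (a point): The tall tin: the only one in the caddy with a conical shoulder and a screw cap (62 mm across, 105 mm high to the top of its 27 mm black cap, which is 135 mm above the desk). This point lies on its axis 75 mm above the desk. It stands loose in its cup with 1 to 2 mm of play. It starts 0.8 rad or more away from the front, either way.
- front (a point): The place for the tall tin's point above: at the caddy's front, 80 mm from the turning axis along the caddy's own -x, 75 mm above the desk. It does not move with the tray.
- tin_a: One of four like flat-lidded tins, 64 mm across and 71 mm high (tops 102 mm above the desk), loose in its cup; origin at the centre of its underside. The five other tins' order in the cups varies.
- tin_b: Flat-lidded tin as tin_a.
- tin_c: Flat-lidded tin as tin_a.
- tin_d: Flat-lidded tin as tin_a.
- jar: Squat white plastic jar with a wide black lid, 60 mm across and 58 mm high, in another cup; origin at the centre of its underside.
- tape_roll: Loose roll of masking tape lying flat left of the caddy, 111 mm across, 25 mm high; leave it alone. Origin under its centre.
- mixing_cup: Loose empty clear plastic cup right of the caddy, 84 mm across, 110 mm high; leave it alone. Origin under its centre.
- spray_bottle: Loose trigger spray bottle right of the caddy, 72 mm across, 208 mm high; leave it alone. Origin under its centre.
Things that resemble listed ones, but are neither listed nor needed, are in the scene too. What is shaped like the tin_a but blue or pink is not meant.

How it is judged (in metres and radians):
On the way, in this order (a step that is already met when the one before it is completed fails the run):
1. the handle is folded down and rests in its catch (value of joint handle below 0.05 rad), for 0.2 s.
2. the tray is turned until the tall tin is at the front, and is held by the fingers (value of joint handle below 0.05 rad and horizontal distance between tall_tin_mid and front below 0.012 m and contact force between the fingers and tray above 1 N and distance between the grasp point and knob below 0.035 m), for 0.2 s.
At the end, for the whole second after the job is handed in: Handle within 0.05 rad of its rest in the catch; tall tin within 12 mm of the front place; the fingers, within 35 mm of the knob, press on the tray with over 1 N and it turns slower than 0.05 rad/s; all six tins upright (within 0.15 rad) and seated in their cups (all of step 2 and angular speed of tray below 0.05 rad/s and x of tall_tin_mid in the frame of tray below -0.074 m and y of tall_tin_mid in the frame of tray between -0.006 and 0.006 m and z of tall_tin_mid in the frame of tray below 0.082 m and angle between each of tall_tin_mid, tin_a, tin_b, tin_c, tin_d, jar's own z axis and vertical below 0.15 rad and horizontal distance between each of tin_a, tin_b, tin_c, tin_d, jar and knob below 0.09 m and z of each of tin_a, tin_b, tin_c, tin_d, jar in the frame of tray below 0.035 m); the arm keeps its last pose, push and grip.
It fails at once if the tray is turned (the tall tin moved more than 40 mm) while the handle is still up (value of joint handle above 0.15 rad and distance of tall_tin_mid from where it was at the start of the episode above 0.04 m).
It fails at once if a tin is tipped over (angle between any of tall_tin_mid, tin_a, tin_b, tin_c, tin_d, jar's own z axis and vertical above 0.5 rad).
It fails at once if another thing on the desk is knocked (moved more than 30 mm) (distance of any of tape_roll, mixing_cup, spray_bottle from where it was at the start of the episode above 0.03 m).
It also fails if it takes over 59 s, if anything falls off the work surface, if the arm or the gripper's body presses on something with over 40 N, if the wrist force passes 120 N, or if a joint passes its speed limit or range.

## Working session

There is one attempt and no reset: what is moved stays moved. The work goes in short steps, Python scripts to look and compute and a tool call to move; the robot and the scene stay as the last step left them, time stands still between calls to the robot, and variables do not carry over. Pictures are saved under pics/ and viewed, and the job is handed in when it is done.

Besides the shell and the picture viewer there is one more tool, called after "Request:" as name(argument=value, ...) on one line, values as JSON. arm_command: Moves the arm, as the interface text tells. Its arguments: {"type":"object","properties":{"deltas":{"type":"array"},"grip_force":{"type":"number"}},"required":["deltas"]}

```bash
ls; mkdir -p pics
python3 - <<'E'
from cell import *
import cv2,numpy as np
s=state(); print(s['t'],s['tool_pos'],np.round(s['eef_rot'],3).tolist(),s['width'])
for c in('scene','top'):
    g=get_image(c); cv2.imwrite(f'pics/{c}0.png',g['frame'])
    print(c,np.round(g['camera_matrix'],1).tolist(),np.round(g['origin'],3),np.round(g['rotation'],3).tolist())
    for n in('caddy','handle_hinge','handle_grip','catch','knob','tall_tin_mid','front','tray'):
        try: print(n,[(np.round(d['pixel'],1).tolist(),round(d['p'],2)) for d in mark_of(n,c)[:3]])
        except Exception as e: print(n,e)
E
```

```text
pics
0.0 [0.2350806  0.46893859 0.23074062] [[-0.001, 0.448, 0.894], [-0.001, 0.894, -0.448], [-1.0, -0.001, -0.0]] 1.0028427992688895
scene [[538.8, 0.0, 317.4], [0.0, 538.8, 234.9], [0.0, 0.0, 1.0]] [1.259 0.509 1.095] [[-0.611, 0.569, -0.55], [0.792, 0.436, -0.428], [-0.004, -0.697, -0.717]]
caddy []
handle_hinge []
handle_grip [([343.3, 220.6], 0.71)]
catch [([318.8, 291.6], 0.97)]
knob [([348.1, 231.8], 0.59)]
tall_tin_mid [([373.4, 273.5], 0.58)]
front [([358.0, 236.2], 0.73)]
tray [([346.8, 293.7], 0.65)]
top [[568.2, 0.0, 317.1], [0.0, 568.2, 238.9], [0.0, 0.0, 1.0]] [ 0.302 -0.044  1.42 ] [[-0.018, -0.986, 0.164], [-1.0, 0.018, -0.001], [-0.002, -0.164, -0.986]]
caddy [([281.3, 283.2], 0.73)]
handle_hinge [([427.0, 263.3], 0.64)]
handle_grip [([295.5, 234.4], 0.64)]
catch [([290.0, 190.6], 0.72)]
knob [([296.3, 246.4], 0.56)]
tall_tin_mid [([260.6, 254.6], 0.92)]
front []
tray [([297.0, 252.6], 0.87)]
```

View pics/scene0.png

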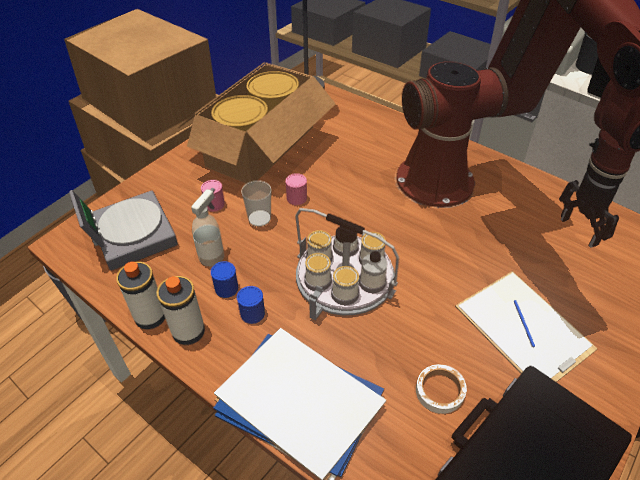

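View pics/top0.png

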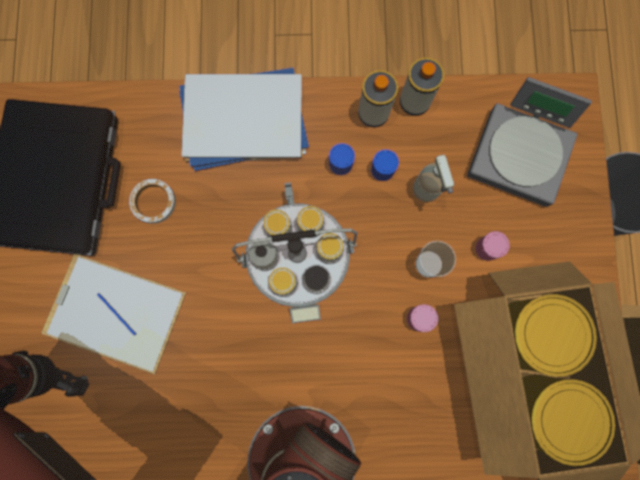

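```bash
cat > h.py <<'E'
from cell import *
import cv2,numpy as np
def ray(g,px):
    K=np.array(g['camera_matrix']);d=np.array(g['dist'],float)
    u=cv2.undistortPoints(np.array([[px]],float),K,d)[0,0]
    R=np.array(g['rotation']);return np.array(g['origin']),R@np.array([u[0],u[1],1.])
def atz(g,px,z):
    o,r=ray(g,px);return o+r*(z-o[2])/r[2]
def proj(g,P):
    R=np.array(g['rotation']);o=np.array(g['origin'])
    rv=cv2.Rodrigues(R.T)[0];return cv2.projectPoints(np.atleast_2d(np.array(P,float)),rv,-R.T@o,np.array(g['camera_matrix']),np.array(g['dist'],float))[0][:,0]
def tri(gs,pxs):
    A=0;b=0
    for g,p in zip(gs,pxs):
        o,r=ray(g,p);r=r/np.linalg.norm(r);M=np.eye(3)-np.outer(r,r);A=A+M;b=b+M@o
    return np.linalg.solve(A,b)
E
python3 - <<'E'
from h import *
s=get_image('scene');t=get_image('top')
for n,a,b in(('grip',(343.3,220.6),(295.5,234.4)),('catch',(318.8,291.6),(290,190.6)),('knob',(348.1,231.8),(296.3,246.4)),('tall',(373.4,273.5),(260.6,254.6)),('tray',(346.8,293.7),(297,252.6))):
    P=tri((s,t),(a,b));print(n,P.round(4),proj(s,P)-a,proj(t,P)-b)
for g,n in((s,'s'),(t,'t')):
    cv2.imwrite(f'pics/crop_{n}.png',cv2.resize(g['frame'][130:370,180:500],None,fx=2.5,fy=2.5,interpolation=2))
E
```

```text
grip [0.5117 0.0022 0.2172] [[-0.56037132 -0.06870704]] [[-0.5205306   0.32419896]]
catch [0.6381 0.022  0.0941] [[-2.1817473  -0.32021929]] [[-1.82763878  1.16136617]]
knob [0.4929 0.0036 0.1658] [[-0.98851826 -0.11789511]] [[-0.91980802  0.56498339]]
tall [0.4915 0.0893 0.0691] [[0.71203878 0.0625316 ]] [[ 0.64162796 -0.37461613]]
tray [ 0.5076  0.0139 -0.0527] [[-2.64595203 -0.33827831]] [[-2.3551459   1.41175948]]
```

View crops.

View pics/crop_s.png

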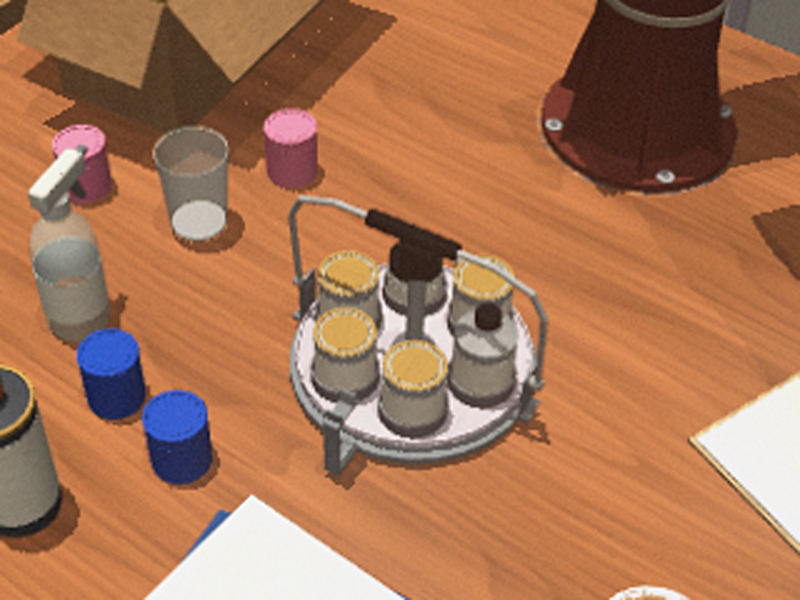

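View pics/crop_t.png

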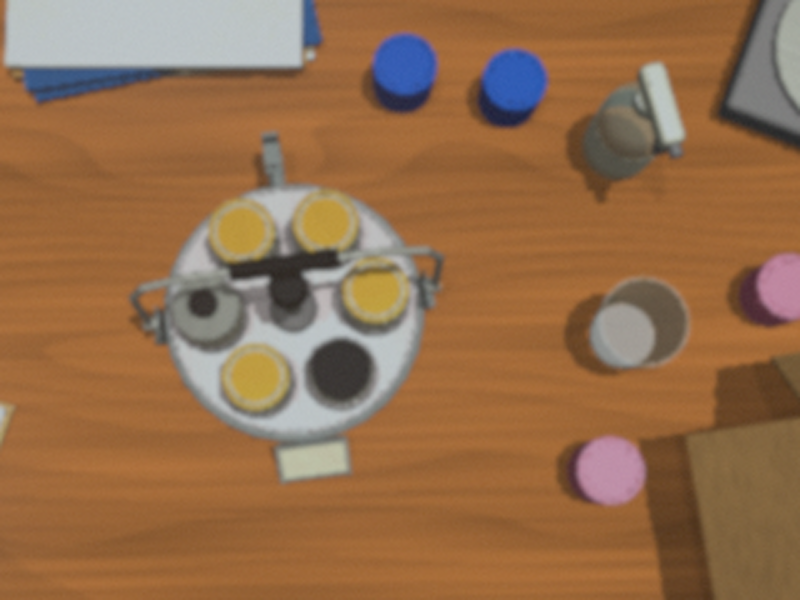

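Run:
```python
from h import *
from scipy.optimize import least_squares
s=get_image('scene');t=get_image('top')
# network pixels + handpicked top card outer corners
def pts(x,y,yaw,a,tt):
    c,n=np.cos(yaw),np.sin(yaw);W=lambda p:np.array([x+c*p[0]-n*p[1],y+n*p[0]+c*p[1],p[2]])
    return dict(knob=W((0,0,.164)),catch=W((.1453,0,.097)),grip=W((.15*np.cos(a+.25),0,.06+.15*np.sin(a+.25))),tall=np.array([x+.08*np.cos(tt),y+.08*np.sin(tt),.075]))
M=[(s,'grip',(343.3,220.6)),(t,'grip',(295.5,234.4)),(s,'catch',(318.8,291.6)),(t,'catch',(290,190.6)),(s,'knob',(348.1,231.8)),(t,'knob',(296.3,246.4)),(s,'tall',(373.4,273.5)),(t,'tall',(260.6,254.6))]
f=lambda q:np.concatenate([proj(g,pts(*q)[n])[0]-p for g,n,p in M])
r=least_squares(f,[.493,.004,.12,1.2,1.6],loss='soft_l1');q=r.x
print(q.round(4),'deg',np.degrees(q[2:]));print(f(q).reshape(-1,2).round(1).tolist());print({k:v.round(4).tolist() for k,v in pts(*q).items()})
x,y,yaw,a,tt=q;c,n=np.cos(yaw),np.sin(yaw);W=lambda p:(x+c*p[0]-n*p[1],y+n*p[0]+c*p[1],p[2])
im=t['frame'].copy();im=cv2.resize(im,None,fx=4,fy=4,interpolation=2);im2=cv2.resize(s['frame'],None,fx=4,fy=4,interpolation=2)
th=np.linspace(0,6.28,40)
sets=[[W((.13*np.cos(k),.13*np.sin(k),.018)) for k in th],[W((.018*np.cos(k),.018*np.sin(k),.178)) for k in th],[W((.15*np.cos(a+.25),v,.06+.15*np.sin(a+.25))) for v in(-.048,.048)],[W((-.166,v,.01)) for v in(-.035,.035)],[W((.1453,v,.097)) for v in(-.008,.008)],[W((0,-.139,.06)),W((0,.139,.06))]]
for g,I,nm in((t,im,'ot'),(s,im2,'os')):
    for S in sets: cv2.polylines(I,[(proj(g,S)*4+2).astype(int)],False,(0,255,0),1)
    o=(220,170) if nm=='ot' else (270,190)
    cv2.imwrite(f'pics/{nm}.png',I[o[1]*4:o[1]*4+600,o[0]*4:o[0]*4+640])
```

```text
[0.4942 0.0037 0.1195 1.1982 1.6179] deg [ 6.84958274 68.6498643  92.69781056]
[[0.5, 3.3], [-2.1, 0.7], [-2.6, -1.2], [-1.5, 0.7], [-1.3, 0.7], [-1.0, 0.1], [-0.8, -2.8], [2.8, -0.3]]
{'knob': [0.4942, 0.0037, 0.164], 'catch': [0.6385, 0.0211, 0.097], 'grip': [0.5124, 0.0059, 0.2089], 'tall': [0.4905, 0.0837, 0.075]}
```

View pics/ot.png

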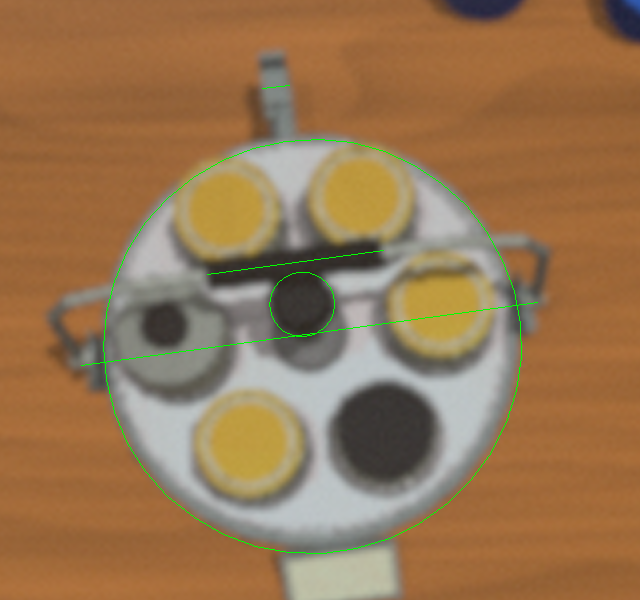

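View pics/os.png

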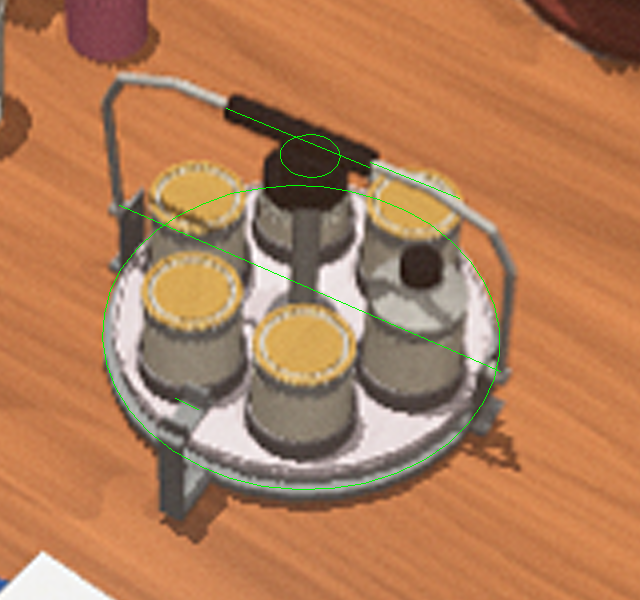

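```bash
cat >> h.py <<'E'
from scipy.spatial.transform import Rotation as Ro
def R_down(yaw,tilt=0):
    y=np.array([np.cos(yaw),np.sin(yaw),0]);x=np.array([0,0,-1.]);return np.column_stack([x,y,np.cross(x,y)])
def delta(p,Rt):
    s=state();R=np.array(s['eef_rot']);d=R.T@(np.array(p)-s['tool_pos'])*100
    w=np.degrees(Ro.from_matrix(R.T@Rt).as_rotvec());return np.round(np.r_[w,d],2).tolist()
E
python3 - <<'E'
from h import *
R=R_down(np.radians(6.85))
print(delta((.5157,-.0219,.28),R),delta((.235,.469,.28),R))
E
```

```text
[56.52, -0.0, -0.0, -4.87, -31.34, 47.08] [56.52, -0.0, -0.0, -4.87, -0.04, -0.02]
```

Request:
arm_command(deltas=[[7,0,0,-4.8,-1,1.5,8.5],[15,0,0,-4.9,-4,6,8.5],[23,0,0,-4.9,-6.7,10,8.5],[31,0,0,-4.9,-9.3,14,8.5],[39,0,0,-4.9,-12,18,8.5],[47,0,0,-4.9,-14.7,22,8.5],[54,0,0,-4.9,-17.3,26,8.5],[56.5,0,0,-4.9,-20,30,8.5]], grip_force=30)

```text
t: 1.9
tool_pos: [0.4146, 0.1543, 0.2806]
eef_rot: [[0.001, 0.993, 0.115], [0.0, 0.115, -0.993], [-1.0, 0.001, -0.0]]
force: [1.1, 0.8, 0.0]
width: 0.995
```

Run:
```python
from h import *
R=R_down(np.radians(6.85));s=state();print(s['t'],s['tool_pos'],s['joint_positions'],s['joint_velocities'])
print(delta((.5157,-.0219,.28),R))
```

```text
1.9 [0.4145671  0.15426225 0.28057374] [ 1.09201745e+01  6.11420646e+00 -1.46644385e+01  6.91740372e+01
  5.80004714e-03  9.43069017e+01] [-6.14464494e+01  6.12830155e+00  6.71760068e+00  5.09668065e-01
 -1.51965029e-03 -4.02680289e+01]
[-0.24, -0.01, -0.05, 0.06, 8.02, 18.66]
```

Request:
arm_command(deltas=[[0,0,0,0,2,4.5,8.5],[0,0,0,0,4,9,8.5],[0,0,0,0,6,13.5,8.5],[0,0,0,0,8,18.7,8.5],[0,0,0,0,8,18.7,8.5],[0,0,0,0,8,18.7,8.5]])

```text
t: 2.5
tool_pos: [0.5158, -0.0236, 0.2802]
eef_rot: [[0.0, 0.994, 0.112], [0.0, 0.112, -0.994], [-1.0, 0.0, -0.0]]
force: [0.6, 0.2, 1.1]
width: 0.995
```

Run:
```python
from h import *
R=R_down(np.radians(6.85));s=state();print(s['t'],s['tool_pos'])
print(delta((.5157,-.0219,.19),R))
g=get_image('scene');cv2.imwrite('pics/s2.png',cv2.resize(g['frame'][130:370,180:500],None,fx=2.5,fy=2.5))
```

```text
2.5 [ 0.51583203 -0.02360293  0.28017887]
[-0.39, -0.03, -0.01, 9.02, 0.0, -0.17]
```

View pics/s2.png

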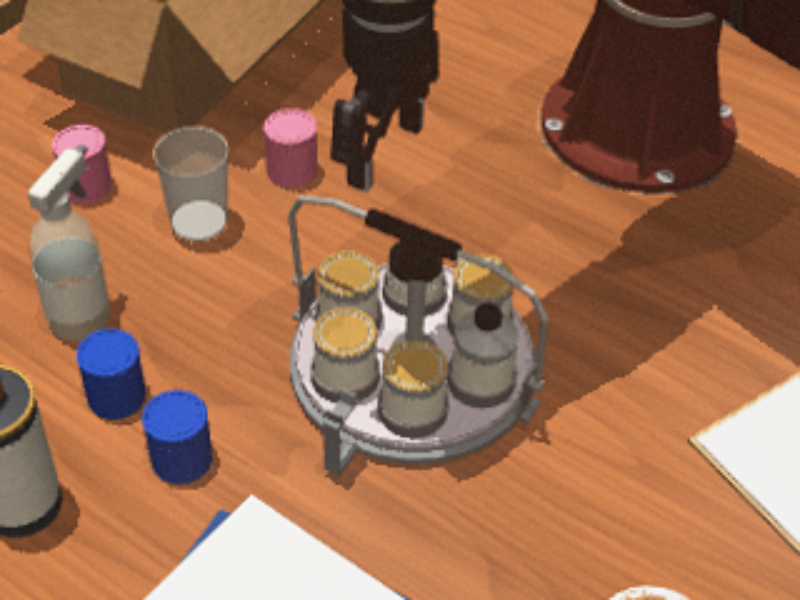

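Gripper straddles above the right half of the grip (crop pixels ~(360,180) and (410,125)). I'll descend and close.

Request:
arm_command(deltas=[[0,0,0,3,0,0,8.5],[0,0,0,6,0,0,8.5],[0,0,0,9,0,0,8.5],[0,0,0,9,0,0,8.5],[0,0,0,9,0,0,5],[0,0,0,9,0,0,3],[0,0,0,9,0,0,1.2],[0,0,0,9,0,0,1.2]], grip_force=25)

```text
t: 3.35
tool_pos: [0.5159, -0.0223, 0.1914]
eef_rot: [[0.002, 0.993, 0.114], [0.0, 0.114, -0.993], [-1.0, 0.002, -0.0]]
force: [-0.3, 0.6, -0.4]
width: 0.328
```

Request:
arm_command(deltas=[[0,0,0,0,0,0,1.2],[0,0,0,0,0,0,1.2],[0,0,0,0,0,0,1.2],[0,0,0,0,0,0,1.2]])

```text
t: 3.75
tool_pos: [0.5159, -0.0224, 0.1916]
eef_rot: [[0.002, 0.993, 0.114], [0.0, 0.114, -0.993], [-1.0, 0.002, -0.0]]
force: [-0.7, 1.1, 2.1]
width: 0.196
```

Run:
```python
from h import *
s=state();print(s['t'],s['tool_pos'],s['width'],s['force'])
g=get_image('scene');cv2.imwrite('pics/s3.png',cv2.resize(g['frame'][130:370,180:500],None,fx=2.5,fy=2.5))
```

```text
3.75 [ 0.51589206 -0.02235258  0.19160642] 0.19643865858244722 [-0.74680972  1.07550341  2.13442213]
```

View pics/s3.png

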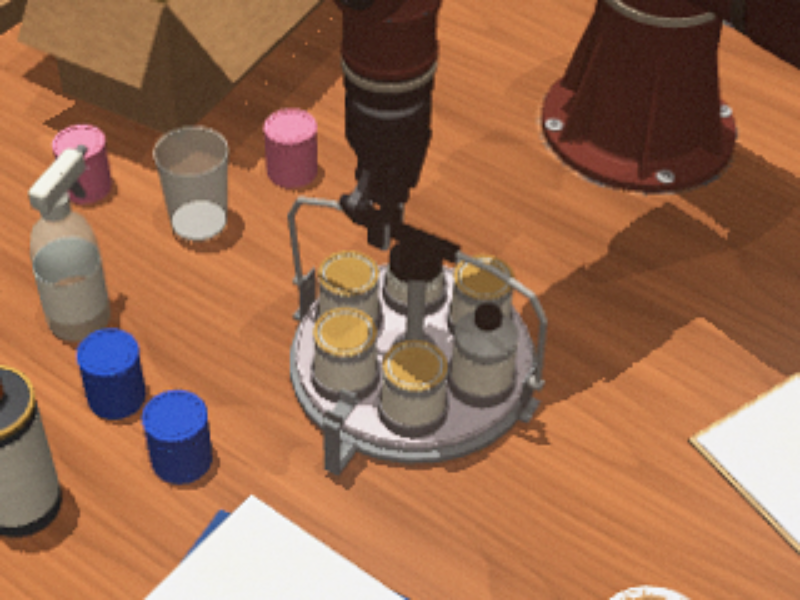

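Run:
```python
import numpy as np
t=np.linspace(1.447,.25,25)
for i in range(3):
    a=t[8*i];k=t[8*i+1:8*i+9]
    print([[round(15*(np.sin(a)-np.sin(v)),2),round(15*(np.cos(v)-np.cos(a)),2)] for v in k])
```

```text
[[np.float64(0.11), np.float64(0.74)], [np.float64(0.26), np.float64(1.47)], [np.float64(0.44), np.float64(2.2)], [np.float64(0.66), np.float64(2.91)], [np.float64(0.92), np.float64(3.62)], [np.float64(1.21), np.float64(4.31)], [np.float64(1.53), np.float64(4.98)], [np.float64(1.89), np.float64(5.64)]]
[[np.float64(0.39), np.float64(0.64)], [np.float64(0.81), np.float64(1.26)], [np.float64(1.26), np.float64(1.85)], [np.float64(1.74), np.float64(2.43)], [np.float64(2.25), np.float64(2.98)], [np.float64(2.79), np.float64(3.5)], [np.float64(3.35), np.float64(3.99)], [np.float64(3.93), np.float64(4.46)]]
[[np.float64(0.61), np.float64(0.44)], [np.float64(1.24), np.float64(0.84)], [np.float64(1.88), np.float64(1.22)], [np.float64(2.55), np.float64(1.56)], [np.float64(3.23), np.float64(1.87)], [np.float64(3.93), np.float64(2.14)], [np.float64(4.63), np.float64(2.38)], [np.float64(5.35), np.float64(2.58)]]
```

Request:
arm_command(deltas=[[0,0,0,0.1,0.7,0,1.2],[0,0,0,0.25,1.5,0,1.2],[0,0,0,0.45,2.2,0,1.2],[0,0,0,0.65,2.9,0,1.2],[0,0,0,0.9,3.6,0,1.2],[0,0,0,1.2,4.3,0,1.2],[0,0,0,1.55,5,0,1.2],[0,0,0,1.9,5.65,0,1.2]])

```text
t: 4.6
tool_pos: [0.5725, -0.0157, 0.1722]
eef_rot: [[0.002, 0.993, 0.114], [0.001, 0.114, -0.993], [-1.0, 0.002, -0.0]]
force: [-3.7, 0.8, -1.1]
width: 0.194
```

Run:
```python
from h import *
s=state();print(s['t'],s['tool_pos'],s['width'],s['force'],s['wrist_torque'])
g=get_image('scene');cv2.imwrite('pics/s4.png',cv2.resize(g['frame'][130:370,180:500],None,fx=2.5,fy=2.5))
print(state()['tool_pos'],state()['force'])
```

```text
4.6 [ 0.57252909 -0.01572764  0.17223541] 0.19433396501449698 [-3.7406507   0.81160247 -1.12840222] [0.11755358 1.18185465 0.05451286]
[ 0.57328384 -0.01565301  0.17173003] [ 0.72606595  0.93624216 -0.06208184]
```

View pics/s4.png

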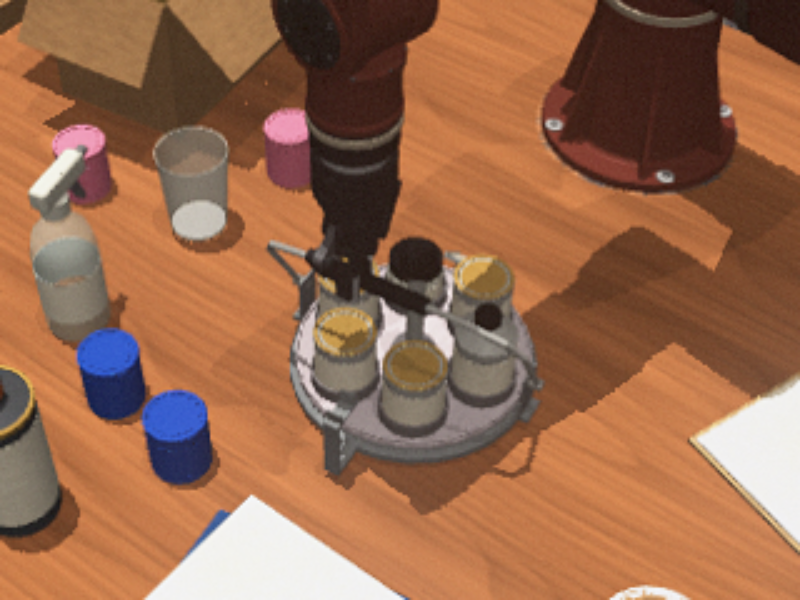

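Request:
arm_command(deltas=[[0,0,0,0.4,0.6,0,1.2],[0,0,0,0.8,1.25,0,1.2],[0,0,0,1.25,1.85,0,1.2],[0,0,0,1.75,2.4,0,1.2],[0,0,0,2.25,2.95,0,1.2],[0,0,0,2.8,3.45,0,1.2],[0,0,0,3.35,3.95,0,1.2],[0,0,0,3.9,4.4,0,1.2]])

```text
t: 5.45
tool_pos: [0.6176, -0.0105, 0.1324]
eef_rot: [[0.002, 0.993, 0.114], [0.001, 0.114, -0.993], [-1.0, 0.002, -0.001]]
force: [-3.1, 1.2, 3.5]
width: 0.198
```

Run:
```python
from h import *
s=state();print(s['t'],s['tool_pos'],s['width'],s['force'],s['wrist_torque'])
p=s['tool_pos'];u=(p[0]-.4942)*.9929+(p[1]-.0037)*.1192;print(u,p[2]+.019-.06,np.hypot(u,p[2]+.019-.06))
g=get_image('scene');cv2.imwrite('pics/s5.png',cv2.resize(g['frame'][130:370,180:500],None,fx=2.5,fy=2.5))
print(state()['tool_pos'],state()['force'])
```

```text
5.45 [ 0.61762223 -0.01050258  0.13240161] 0.19847685635557377 [-3.06118692  1.2284574   3.45327882] [0.1969114  0.94989027 0.02023563]
0.1208529850382902 0.09140161439115149 0.15152458251377546
[ 0.61827888 -0.01042254  0.13171329] [ 2.06174489  1.03783767 -1.37462477]
```

View pics/s5.png

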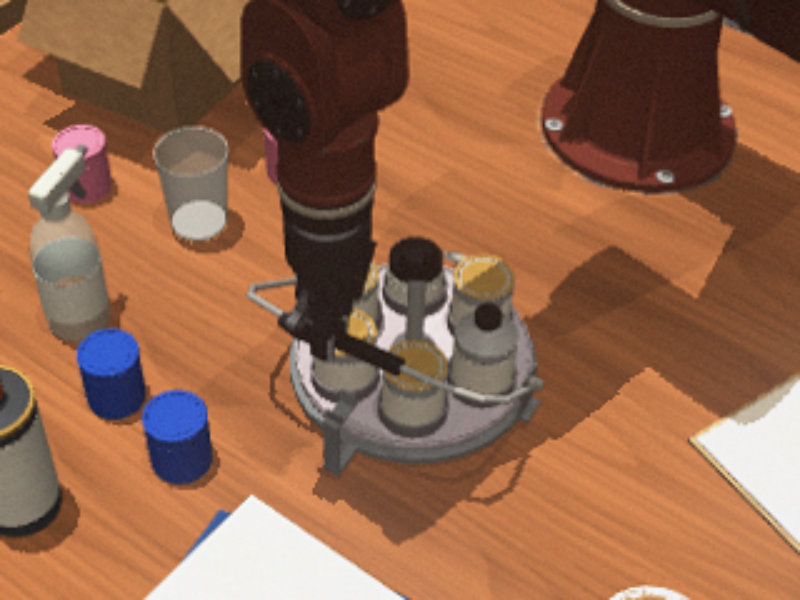

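Request:
arm_command(deltas=[[0,0,0,0.6,0.4,0,1.2],[0,0,0,1.2,0.8,0,1.2],[0,0,0,1.85,1.2,0,1.2],[0,0,0,2.5,1.5,0,1.2],[0,0,0,3.2,1.8,0,1.2],[0,0,0,3.9,2.1,0,1.2],[0,0,0,4.6,2.3,0,1.2],[0,0,0,5.2,2.5,0,1.2]])

```text
t: 6.3
tool_pos: [0.6434, -0.0075, 0.0791]
eef_rot: [[0.003, 0.993, 0.114], [0.001, 0.114, -0.993], [-1.0, 0.003, -0.001]]
force: [-3.2, 0.6, 2.6]
width: 0.198
```

Run:
```python
from h import *
s=state();print(s['t'],s['tool_pos'],s['width'],s['force'],s['wrist_torque'])
p=s['tool_pos'];u=(p[0]-.4942)*.9929+(p[1]-.0037)*.1192;print(u,p[2]+.019-.06,np.hypot(u,p[2]+.019-.06))
g=get_image('scene');cv2.imwrite('pics/s6.png',cv2.resize(g['frame'][130:370,180:500],None,fx=2.5,fy=2.5))
print(state()['tool_pos'],state()['force'])
```

```text
6.3 [ 0.64339945 -0.00748859  0.07912489] 0.1980500186224665 [-3.17396061  0.57337151  2.55784882] [0.10931803 0.83667597 0.02403249]
0.14680644919584543 0.03812489442106906 0.15167610589710565
[ 0.64359115 -0.00745221  0.07832667] [ 2.11240899  0.49850916 -2.84984609]
```

View pics/s6.png

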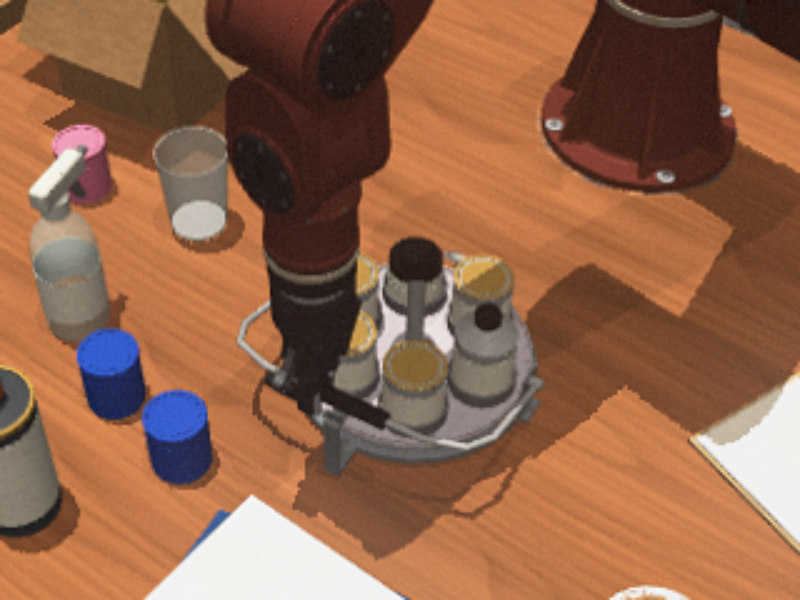

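Request:
arm_command(deltas=[[0,0,0,0.2,0,0,1.2],[0,0,0,0.4,0,0,1.2],[0,0,0,0.5,0,0,1.2],[0,0,0,0.5,0,0,1.2]])

```text
t: 6.75
tool_pos: [0.6445, -0.0074, 0.0748]
eef_rot: [[0.005, 0.993, 0.114], [0.001, 0.114, -0.993], [-1.0, 0.005, -0.001]]
force: [-2.3, 2.8, 11.5]
width: 0.198
```

Request:
arm_command(deltas=[[0,0,0,0.2,0,0,1.2],[0,0,0,0.4,0,0,1.2],[0,0,0,0.4,0,0,1.2]])

```text
t: 7.05
tool_pos: [0.6447, -0.0075, 0.0742]
eef_rot: [[0.007, 0.993, 0.114], [0.001, 0.114, -0.993], [-1.0, 0.007, 0.0]]
force: [-12.9, 2.1, 31.4]
width: 0.205
```

Run:
```python
from h import *
s=state();print(s['t'],s['tool_pos'],s['width'],s['force'],s['wrist_torque'])
gs=[]
for c in('scene','top'):
    g=get_image(c);gs.append((g,mark_of('handle_grip',c)[:2],mark_of('catch',c)[:2]))
for c,(g,m,k) in zip('st',gs):
    print(m,k)
    n=m[0]['pixel'] if m else (320,280)
    x,y=int(n[0])-60,int(n[1])-45
    cv2.imwrite(f'pics/h7{c}.png',cv2.resize(g['frame'][y:y+90,x:x+120],None,fx=6,fy=6,interpolation=2))
if gs[0][1] and gs[1][1]: print(tri((gs[0][0],gs[1][0]),(gs[0][1][0]['pixel'],gs[1][1][0]['pixel'])))
print(state()['tool_pos'],state()['force'])
```

```text
7.05 [ 0.64469594 -0.0074553   0.07422506] 0.20471360972022348 [-12.9490535    2.1475166   31.39886907] [0.33817952 2.49892811 0.04232445]
[{'pixel': [314.1, 288.3], 'p': 0.92}] [{'pixel': [317.0, 290.9], 'p': 0.85}]
[] [{'pixel': [425.8, 191.1], 'p': 0.69}]
[ 0.64468138 -0.00745047  0.07421387] [-12.65380095   1.98298074  30.43719148]
```

View pics/h7s.png

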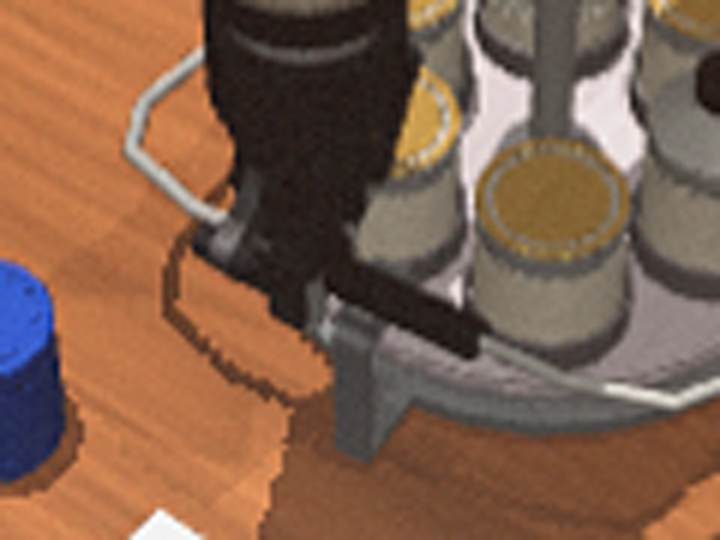

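Request:
arm_command(deltas=[[0,0,0,0,0,0,1.2],[0,0,0,0,0,0,3.2],[0,0,0,0,0,0,3.2],[0,0,0,0,0,0,3.2],[0,0,0,0,0,0,3.2]])

```text
t: 7.85
tool_pos: [0.6447, -0.0075, 0.0738]
eef_rot: [[0.007, 0.993, 0.114], [0.001, 0.114, -0.993], [-1.0, 0.007, 0.0]]
force: [0.1, -0.1, 0.8]
width: 0.373
```

Request:
arm_command(deltas=[[0,0,0,-1,0,0,3.2],[0,0,0,-3,0,0,3.2],[0,0,0,-6,0,0,3.2],[0,0,0,-10,0,0,4],[0,0,0,-14,0,0,6],[0,0,0,-14,0,0,7]])

```text
t: 8.45
tool_pos: [0.6467, -0.008, 0.2206]
eef_rot: [[0.016, 0.993, 0.114], [-0.001, 0.114, -0.993], [-1.0, 0.016, 0.003]]
force: [0.8, 0.2, 0.3]
width: 0.791
```

Run:
```python
from h import *
s=state();print(s['t'],s['tool_pos'],s['width'],s['force'],s['wrist_torque'])
G={}
for c in('scene','top'):
    g=get_image(c);G[c]=g;cv2.imwrite(f'pics/{c}8.png',cv2.resize(g['frame'][130:370,180:500],None,fx=2.5,fy=2.5))
    for n in('handle_grip','knob','tall_tin_mid','catch'): print(c,n,[(np.round(d['pixel'],1).tolist(),round(d['p'],2)) for d in mark_of(n,c)[:2]])
    print(proj(g,[(.6385,.0211,.097),(.4942,.0037,.164),(.4905,.0837,.075)]).round(1).tolist())
```

```text
8.45 [ 0.64669564 -0.00796178  0.22059772] 0.7910333032320233 [0.7898715  0.17879359 0.25120104] [-0.00162493  0.02298409 -0.0055288 ]
scene handle_grip [([316.4, 287.9], 0.95)]
scene knob [([349.5, 232.7], 0.69)]
scene tall_tin_mid [([374.7, 271.8], 0.96), ([315.7, 288.5], 0.62)]
scene catch [([315.2, 290.3], 0.92)]
[[316.2, 290.4], [346.8, 232.5], [372.6, 270.7]]
top handle_grip []
top knob []
top tall_tin_mid [([318.1, 278.2], 0.41)]
top catch [([327.4, 250.7], 0.35)]
[[288.5, 191.3], [295.3, 246.5], [263.4, 254.3]]
```

View pics/scene8.png

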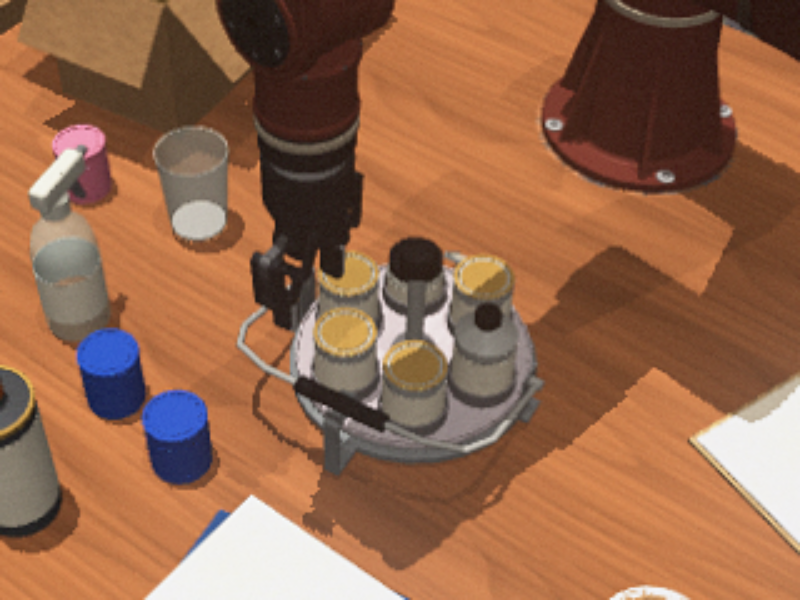

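View pics/top8.png

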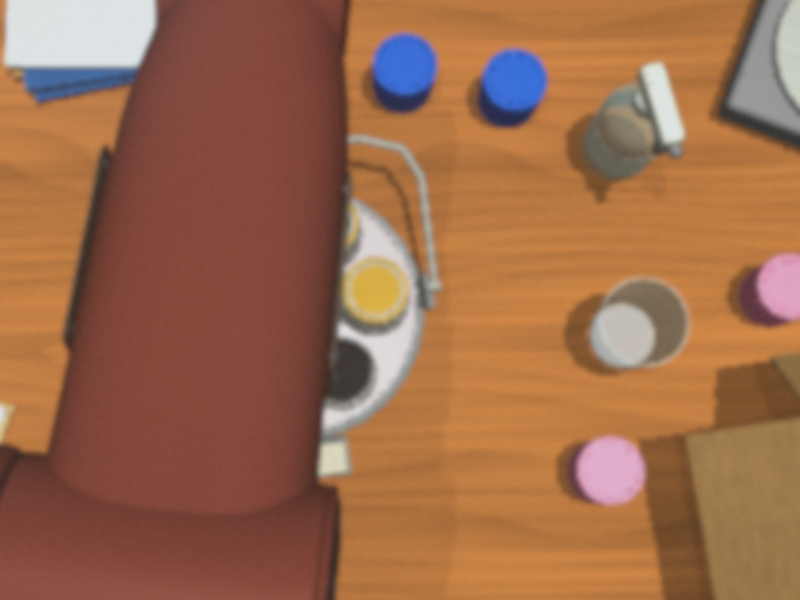

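Run:
```python
from h import *
R=R_down(np.radians(6.85))
print(delta((.4937,.0036,.22),R),delta((.4937,.0036,.147),R),state()['joint_positions'])
```

```text
[-0.28, -0.01, -0.32, -0.77, -14.74, -2.82] [-0.28, -0.01, -0.32, 6.53, -14.78, -2.82] [-7.22304052 30.092618    9.06388868 68.66391864  0.08143859 76.2118013 ]
```

Request:
arm_command(deltas=[[0,0,0,-1,-3.5,-0.7,7],[0,0,0,-1,-7,-1.4,7],[0,0,0,-1,-11,-2.1,7],[0,0,-0.3,-1,-14.8,-2.8,7],[0,0,-0.3,-1,-14.8,-2.8,7],[0,0,-0.3,-1,-14.8,-2.8,7]])

```text
t: 9.55
tool_pos: [0.493, 0.0033, 0.2227]
eef_rot: [[0.001, 0.993, 0.114], [0.0, 0.114, -0.993], [-1.0, 0.001, 0.0]]
force: [0.3, 0.2, 0.1]
width: 0.814
```

Run:
```python
from h import *
R=R_down(np.radians(6.85));s=state();print(s['tool_pos'],s['width'])
print(delta((.4937,.0036,.147),R))
g=get_image('scene');cv2.imwrite('pics/s9.png',cv2.resize(g['frame'][130:370,180:500],None,fx=2.5,fy=2.5))
```

```text
[0.4930296  0.00334101 0.22268113] 0.813920567610502
[-0.29, 0.0, -0.07, 7.57, 0.06, -0.02]
```

View pics/s9.png

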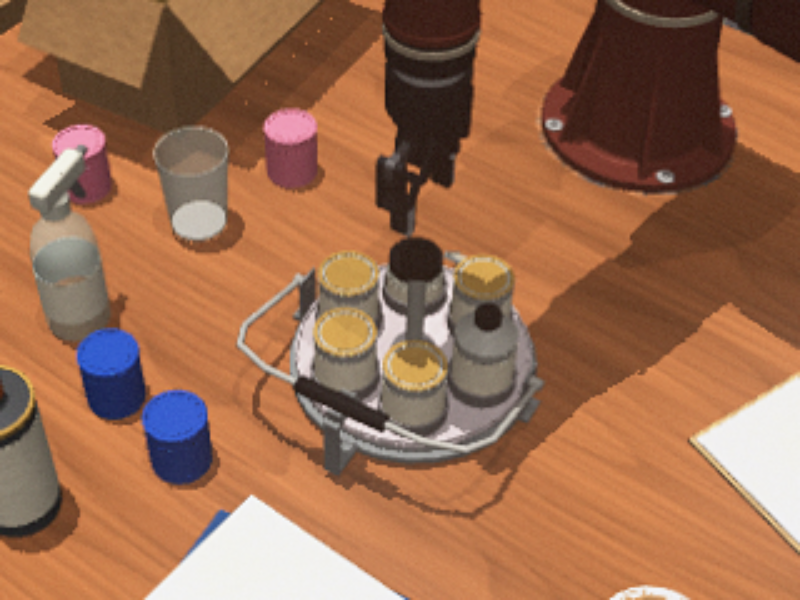

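Gripper is right above the knob (crop ~(415,255)); the grip lies in the catch at (340,402). Descend and close on the knob.

Request:
arm_command(deltas=[[0,0,0,2.5,0,0,7],[0,0,0,5,0,0,7],[0,0,0,7.5,0,0,7],[0,0,0,7.5,0,0,7],[0,0,0,7.5,0,0,5],[0,0,0,7.5,0,0,3],[0,0,0,7.5,0,0,3],[0,0,0,7.5,0,0,3]], grip_force=30)

```text
t: 10.4
tool_pos: [0.4968, 0.0032, 0.1494]
eef_rot: [[0.007, 0.993, 0.114], [0.0, 0.114, -0.993], [-1.0, 0.007, 0.001]]
force: [7.1, 1.7, -1.4]
width: 0.409
```

Request:
arm_command(deltas=[[0,0,0,0,0,0,2.8],[0,0,0,0,0,0,2.8],[0,0,0,0,0,0,2.8]])

```text
t: 10.7
tool_pos: [0.4968, 0.0032, 0.1494]
eef_rot: [[0.007, 0.993, 0.115], [0.0, 0.115, -0.993], [-1.0, 0.007, 0.001]]
force: [2.1, 1.1, -8.3]
width: 0.408
```

Run:
```python
from h import *
s=state();print(s['t'],s['tool_pos'],s['width'],s['force'],s['wrist_torque'])
g=get_image('scene');cv2.imwrite('pics/s10.png',cv2.resize(g['frame'][130:370,180:500],None,fx=2.5,fy=2.5))
```

```text
10.7 [0.49684696 0.00320709 0.14944759] 0.40805626828548436 [ 2.11778796  1.06106626 -8.25225347] [ 0.02701099 -0.28421384  0.04930321]
```

View pics/s10.png

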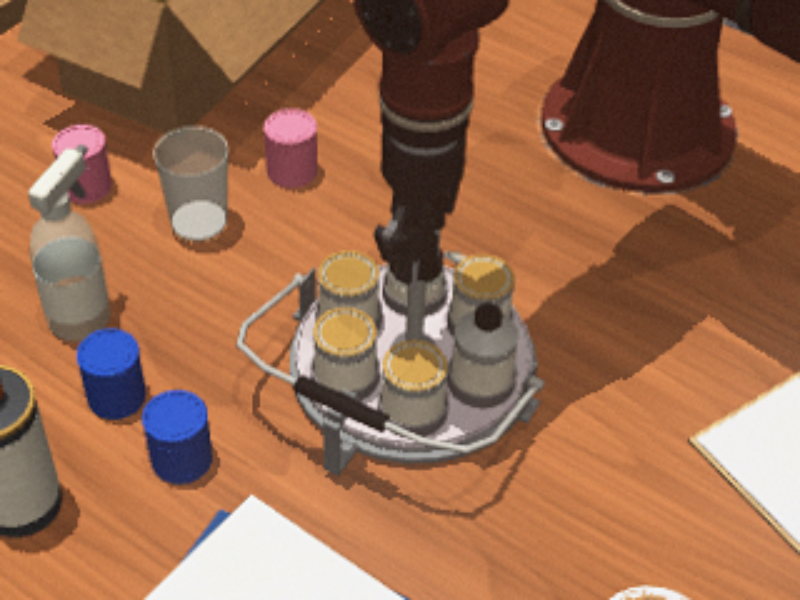

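Request:
arm_command(deltas=[[-1.5,0,0,0,0,0,2.8],[-4,0,0,0,0,0,2.8],[-8,0,0,0,0,0,2.8],[-12,0,0,0,0,0,2.8],[-16,0,0,0,0,0,2.8],[-20,0,0,0,0,0,2.8],[-24,0,0,0,0,0,2.8],[-28,0,0,0,0,0,2.8]])

```text
t: 11.55
tool_pos: [0.4971, 0.0033, 0.1495]
eef_rot: [[0.008, 0.821, 0.571], [0.0, 0.571, -0.821], [-1.0, 0.006, 0.004]]
force: [2.6, 0.9, -10.0]
width: 0.41
```

Run:
```python
from h import *
s=state();print(s['t'],s['tool_pos'],s['width'],s['force'],s['wrist_torque'],np.round(s['eef_rot'],3).tolist(),s['joint_positions'])
g=get_image('scene');cv2.imwrite('pics/s11.png',cv2.resize(g['frame'][130:370,180:500],None,fx=2.5,fy=2.5))
print(mark_of('tall_tin_mid','scene'))
```

```text
11.55 [0.49707224 0.00325797 0.14946875] 0.40953049029507155 [  2.6113317    0.93454797 -10.01173696] [ 0.13802501 -0.55343457 -0.02166637] [[0.008, 0.821, 0.571], [0.0, 0.571, -0.821], [-1.0, 0.006, 0.004]] [ -8.11031302  16.99372711 -21.40896359  51.16487155   0.07994011
  47.07633007]
[{'pixel': [375.9, 259.7], 'p': 0.86}, {'pixel': [316.0, 288.7], 'p': 0.66}]
```

View pics/s11.png

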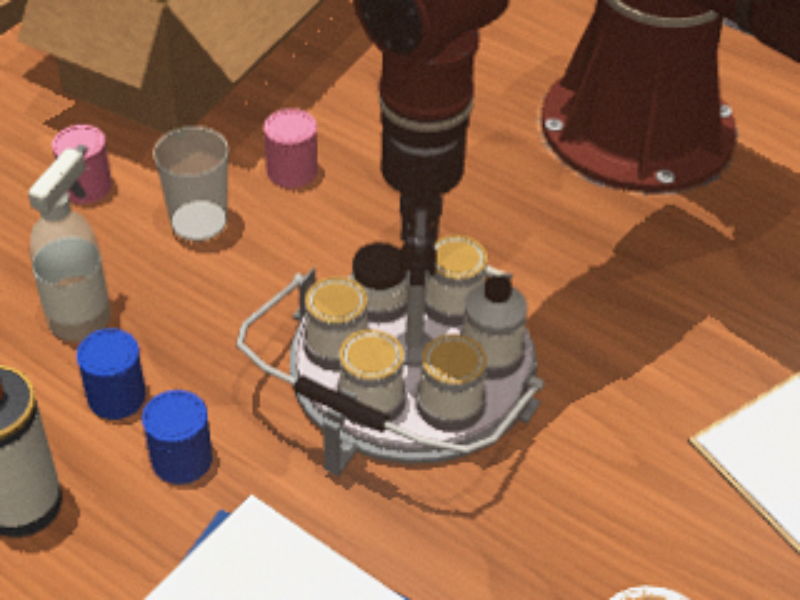

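Request:
arm_command(deltas=[[-4,0,0,0,0,0,2.8],[-8,0,0,0,0,0,2.8],[-12,0,0,0,0,0,2.8],[-16,0,0,0,0,0,2.8],[-20,0,0,0,0,0,2.8],[-24,0,0,0,0,0,2.8],[-28,0,0,0,0,0,2.8],[-32,0,0,0,0,0,2.8]])

```text
t: 12.45
tool_pos: [0.4972, 0.0035, 0.1495]
eef_rot: [[0.008, 0.394, 0.919], [0.001, 0.919, -0.394], [-1.0, 0.004, 0.007]]
force: [3.9, 1.8, -10.8]
width: 0.406
```

Request:
arm_command(deltas=[[-4,0,0,0,0,0,2.8],[-8,0,0,0,0,0,2.8],[-12,0,0,0,0,0,2.8],[-16,0,0,0,0,0,2.8],[-20,0,0,0,0,0,2.8],[-24,0,0,0,0,0,2.8],[-28,0,0,0,0,0,2.8],[-28,0,0,0,0,0,2.8]])

```text
t: 13.25
tool_pos: [0.4972, 0.0037, 0.1495]
eef_rot: [[0.008, -0.083, 0.996], [0.001, 0.997, 0.083], [-1.0, 0.001, 0.008]]
force: [3.1, 1.7, -9.0]
width: 0.406
```

Run:
```python
from h import *
s=state();R=np.array(s['eef_rot']);print(s['t'],s['tool_pos'],s['width'],s['force'],np.degrees(np.arctan2(R[1,1],R[0,1])),s['joint_positions'])
for c in('scene','top'):
    g=get_image(c);cv2.imwrite(f'pics/{c}12.png',cv2.resize(g['frame'][130:370,180:500],None,fx=2.5,fy=2.5,interpolation=2))
    for n in ('tall_tin_mid','front','handle_grip','catch','jar','tin_a'): print(c,n,[(np.round(d['pixel'],1).tolist(),round(d['p'],2)) for d in mark_of(n,c)[:5]])
    print(proj(g,[(.497-.08*np.cos(y),.0037-.08*np.sin(y),.075) for y in np.radians((-1,6.85,15))]).round(1).tolist())
```

```text
13.25 [0.49724155 0.00373616 0.1494774 ] 0.4062687848184004 [ 3.09554724  1.71473297 -8.95946413] 94.77498349527971 [ -8.095517    16.99508236 -21.40580709  51.15354466   0.14542442
 -12.86976182]
scene tall_tin_mid []
scene front []
scene handle_grip [([314.5, 289.6], 0.85)]
scene catch [([318.3, 287.8], 0.56)]
scene jar [([311.9, 267.6], 0.83)]
scene tin_a [([210.2, 206.1], 0.83), ([376.3, 268.4], 0.8), ([326.0, 289.0], 0.73), ([227.3, 290.0], 0.73), ([295.6, 199.2], 0.69)]
[[363.2, 239.9], [359.6, 238.2], [355.7, 236.8]]
top tall_tin_mid []
top front []
top handle_grip []
top catch []
top jar [([324.0, 231.6], 0.75)]
top tin_a [([342.3, 165.6], 0.95), ([488.8, 246.1], 0.92), ([383.8, 169.4], 0.9), ([323.9, 266.1], 0.82), ([419.2, 319.3], 0.73)]
[[296.6, 284.4], [301.2, 284.1], [305.9, 283.1]]
```

View pics/scene12.png

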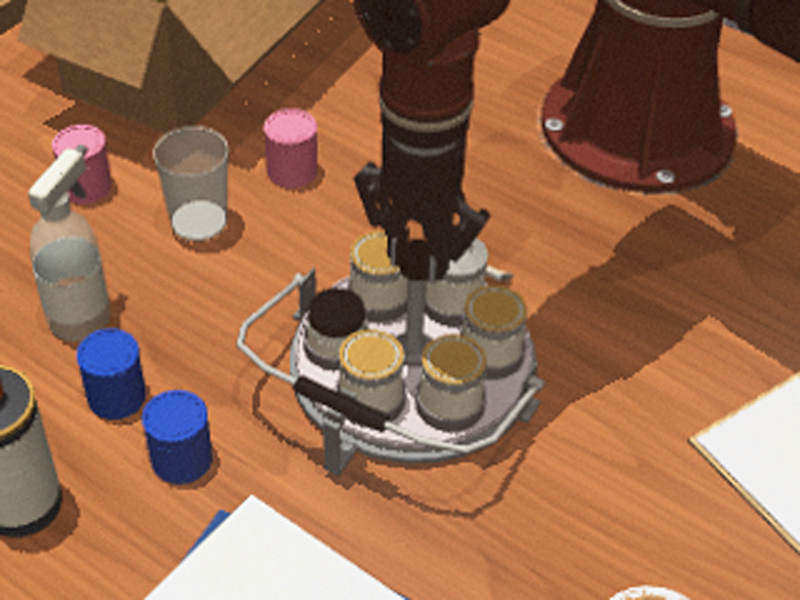

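View pics/top12.png

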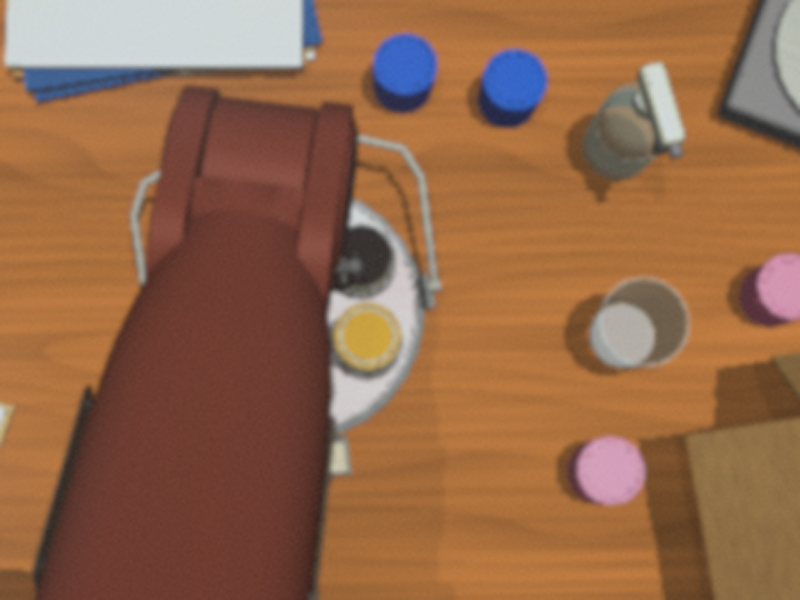

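Run:
```python
from h import *
s=get_image('scene');t=get_image('top')
ax=np.array([.497,.0037])
for nm,g,im in(('scene0',s,cv2.imread('pics/scene0.png')),('top0',t,cv2.imread('pics/top0.png')),('scene12',s,s['frame']),('top12',t,t['frame'])):
    h=cv2.cvtColor(im,cv2.COLOR_BGR2HSV);m=cv2.inRange(h,(18,110,70),(32,255,255))
    m=cv2.morphologyEx(m,cv2.MORPH_CLOSE,np.ones((5,5)))
    cs,_=cv2.findContours(m,0,2)
    for c in cs:
        A=cv2.contourArea(c)
        if A<120 or len(c)<5:continue
        e=cv2.fitEllipse(cv2.convexHull(c));P=atz(g,e[0],.102)[:2]-ax
        if np.hypot(*P)<.13: print(nm,np.round(e[0],1),A,np.round(e[1],1),'r',round(np.hypot(*P),4),'ang',round(np.degrees(np.arctan2(P[1],P[0])),1),'mod60',round(np.degrees(np.arctan2(P[1],P[0]))%60,1))
```

```text
scene0 [345.5 275.6] 371.5 [19.7 25.4] r 0.0818 ang 35.9 mod60 35.9
scene0 [373.  240.6] 237.5 [16.9 23.9] r 0.0794 ang 152.9 mod60 32.9
scene0 [318.5 251. ] 641.0 [29.7 43. ] r 0.0672 ang -51.3 mod60 8.7
top0 [281.6 282.2] 355.0 [22.3 23.6] r 0.0844 ang 155.3 mod60 35.3
top0 [329.1 247.6] 353.0 [21.3 23.8] r 0.0769 ang -88.0 mod60 32.0
top0 [275.2 222.8] 388.0 [22.7 27.7] r 0.081 ang 37.5 mod60 37.5
top0 [310.5 219. ] 366.0 [22.7 27.6] r 0.0797 ang -25.4 mod60 34.6
scene12 [361.3 273.4] 348.0 [19.  25.4] r 0.083 ang 63.3 mod60 3.3
scene12 [328.1 271.4] 362.0 [19.2 25.8] r 0.0812 ang 4.8 mod60 4.8
scene12 [377.6 252.8] 283.0 [17.1 24.1] r 0.0809 ang 121.8 mod60 1.8
scene12 [330.1 231.2] 184.5 [16.1 20.3] r 0.0774 ang -113.8 mod60 6.2
top12 [325.8 265.6] 391.5 [22.3 24.9] r 0.079 ang -120.2 mod60 59.8
```

Run:
```python
from h import *
t=get_image('top');s=get_image('scene');im=cv2.imread('pics/top0.png')
I=cv2.resize(im[295:330,280:330],None,fx=12,fy=12,interpolation=2);cv2.imwrite('pics/card.png',I)
h=cv2.cvtColor(im,cv2.COLOR_BGR2HSV)
m=np.zeros(im.shape[:2],np.uint8);m[300:328,282:328]=cv2.inRange(h,(0,0,130),(180,90,255))[300:328,282:328]
m[:307]=0
c=max(cv2.findContours(m,0,2)[0],key=cv2.contourArea);r=cv2.minAreaRect(c);b=cv2.boxPoints(r);print('card',r,b.round(1).tolist())
# grip
m=np.zeros(im.shape[:2],np.uint8);m[225:243,268:318]=cv2.inRange(im,(0,0,0),(60,60,60))[225:243,268:318]
ys,xs=np.nonzero(m);print(len(xs))
P=np.array([atz(t,(x,y),.209)[:2] for x,y in zip(xs,ys)]);C=np.cov(P.T);w,v=np.linalg.eigh(C);d=v[:,1];print('grip ctr',P.mean(0),'dir yaw',np.degrees(np.arctan2(-d[0]*np.sign(d[1]),abs(d[1]))))
Q=np.array([atz(t,p,.03)[:2] for p in b]);print(Q.round(4).tolist())
for i in range(4):
    e=Q[(i+1)%4]-Q[i];print(np.linalg.norm(e).round(4),np.degrees(np.arctan2(e[1],e[0]))%90)
ctr=Q.mean(0)-[.497,.0037];print('card ctr bearing',np.degrees(np.arctan2(-ctr[1],-ctr[0])))
# grip now in scene, in catch
f=s['frame'];m=np.zeros(f.shape[:2],np.uint8);m[278:304,294:336]=cv2.inRange(f,(0,0,0),(62,62,62))[278:304,294:336]
ys,xs=np.nonzero(m);P=np.array([atz(s,(x,y),.097)[:2] for x,y in zip(xs,ys)]);C=np.cov(P.T);w,v=np.linalg.eigh(C);d=v[:,1];k=P.mean(0)-[.497,.0037]
print('grip now',P.mean(0),np.hypot(*k),'bearing',np.degrees(np.arctan2(k[1],k[0])),'dir',np.degrees(np.arctan2(-d[0]*np.sign(d[1]),abs(d[1]))))
cv2.imwrite('pics/gnow.png',cv2.resize(np.hstack([f[270:310,285:345],cv2.cvtColor(m,8)[270:310,285:345]]),None,fx=6,fy=6))
```

```text
card ((304.8406066894531, 314.0545654296875), (13.943270683288574, 29.406423568725586), 82.40535736083984) [[289.29998779296875, 309.1000061035156], [318.5, 305.20001220703125], [320.29998779296875, 319.0], [291.20001220703125, 322.8999938964844]]
269
grip ctr [0.50968116 0.00532816] dir yaw 6.324643983192545
[[0.3612, 0.0251], [0.3693, -0.0459], [0.3359, -0.0498], [0.3278, 0.0209]]
0.0715 6.545904980889333
0.0336 6.6082275111089075
0.0712 6.5187117218603845
0.0336 7.0864471604402945
card ctr bearing 6.207202890013655
grip now [0.64048278 0.0221718 ] 0.14466691159571018 bearing 7.335841637688588 dir 6.412876204382954
```

View pics/card.png

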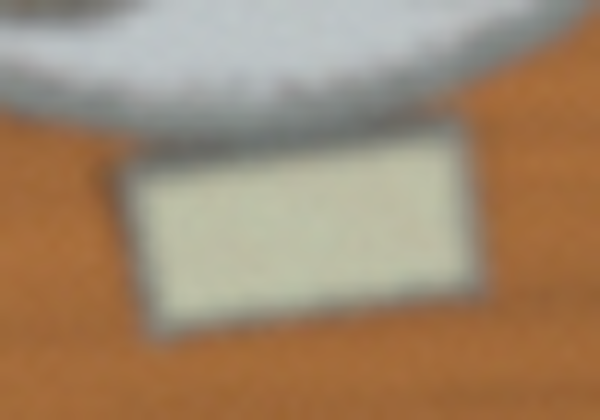

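View pics/gnow.png

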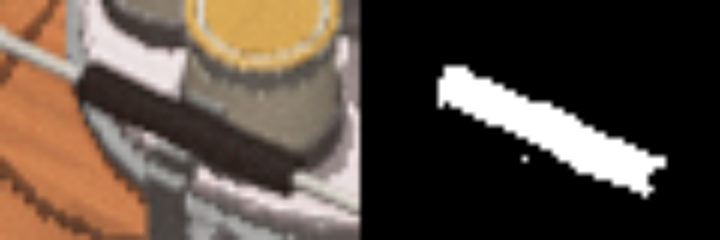

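The card's edges and the grip put the caddy's yaw at 6.6°. The lids put the tall tin at about 183.1°, so it needs about +3.5° more.

Request:
arm_command(deltas=[[-1.5,0,0,0,0,0,2.8],[-3,0,0,0,0,0,2.8],[-3.6,0,0,0,0,0,2.8],[-3.6,0,0,0,0,0,2.8],[-3.6,0,0,0,0,0,2.8],[-3.6,0,0,0,0,0,2.8]])

```text
t: 14.75
tool_pos: [0.4973, 0.0037, 0.1495]
eef_rot: [[0.008, -0.145, 0.989], [0.001, 0.989, 0.145], [-1.0, 0.0, 0.008]]
force: [3.8, 3.4, -8.9]
width: 0.403
```

Run:
```python
from h import *
st=state();R=np.array(st['eef_rot']);print(st['t'],st['tool_pos'],st['width'],st['force'],np.degrees(np.arctan2(R[1,1],R[0,1])),st['joint_velocities'])
s=get_image('scene');t=get_image('top');ax=np.array([.497,.0037])
for nm,g in(('scene',s),('top',t)):
    im=g['frame'];h=cv2.cvtColor(im,cv2.COLOR_BGR2HSV);m=cv2.inRange(h,(18,110,70),(32,255,255))
    m=cv2.morphologyEx(m,cv2.MORPH_CLOSE,np.ones((5,5)))
    for c in cv2.findContours(m,0,2)[0]:
        if cv2.contourArea(c)<120:continue
        e=cv2.fitEllipse(cv2.convexHull(c));P=atz(g,e[0],.102)[:2]-ax
        if np.hypot(*P)<.13: print(nm,np.round(e[0],1),'r',round(np.hypot(*P),4),'ang',round(np.degrees(np.arctan2(P[1],P[0]))%60,1))
    print([(n,[(np.round(d['pixel'],1).tolist(),round(d['p'],2)) for d in mark_of(n,nm)[:2]]) for n in('jar','spray_bottle','mixing_cup','tape_roll','tall_tin_mid','handle_grip')])
y=np.radians(6.6);print(proj(s,[(.497-.08*np.cos(y),.0037-.08*np.sin(y),z) for z in(.075,.108,.135)]).round(1).tolist())
cv2.imwrite('pics/s14.png',cv2.resize(s['frame'][190:320,280:420],None,fx=5,fy=4.5,interpolation=2))
cv2.imwrite('pics/s14b.png',s['frame'])
```

```text
14.75 [0.49726438 0.00370181 0.14947339] 0.40294462360094074 [ 3.79229197  3.35811777 -8.88097883] 98.35907805731685 [-0.00758663 -0.0318678  -0.04981709  0.00858352 -0.05795346 -0.01354093]
scene [363.2 272.6] r 0.0831 ang 6.9
scene [329.9 272.2] r 0.0811 ang 8.4
scene [377.6 251.5] r 0.0808 ang 5.1
scene [328.3 232.5] r 0.0758 ang 11.0
[('jar', [([312.2, 265.1], 0.68), ([380.5, 273.8], 0.48)]), ('spray_bottle', [([210.9, 257.8], 0.69)]), ('mixing_cup', [([258.2, 218.1], 0.55)]), ('tape_roll', [([438.7, 393.0], 0.59), ([330.5, 289.2], 0.27)]), ('tall_tin_mid', [([357.9, 237.5], 0.65), ([313.2, 269.9], 0.63)]), ('handle_grip', [([315.6, 290.5], 0.84), ([378.9, 269.7], 0.61)])]
top [326.6 263.6] r 0.0784 ang 3.5
[('jar', [([322.9, 232.8], 0.59)]), ('spray_bottle', [([326.1, 232.7], 0.74), ([424.6, 191.1], 0.64)]), ('mixing_cup', [([427.4, 263.9], 0.58)]), ('tape_roll', [([154.2, 199.0], 0.69)]), ('tall_tin_mid', [([299.9, 284.3], 0.52)]), ('handle_grip', [])]
[[359.7, 238.2], [360.4, 229.3], [361.0, 221.9]]
```

View pics/s14.png

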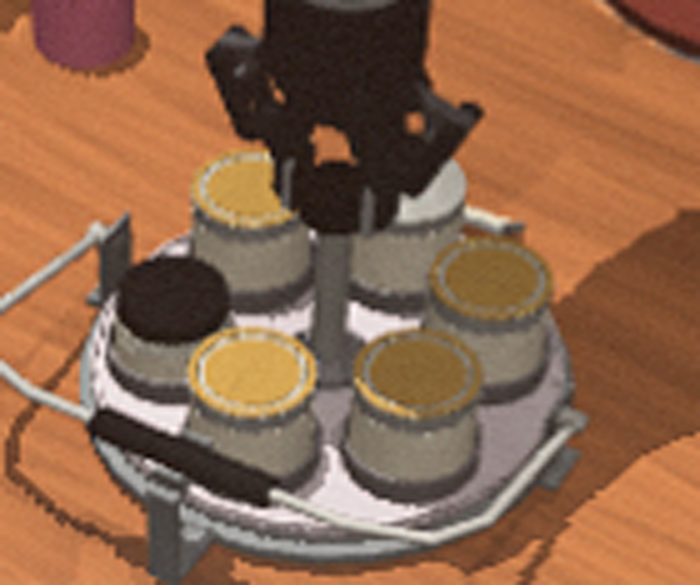

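The tins stand upright and the grip is in the catch (crop (180,455)). The tall tin's grey shoulder shows behind the gripper at (430,190). Both networks put it within 2 px of the front place, so I'm handing in.

```bash
python3 -c "
from cell import *
print(finish_job()); s=state(); print(s['t'],s['width'],s['tool_pos'])"
```

```text
the job is handed in; nothing more can be done
None
the job is handed in; nothing more can be done
```

I folded the handle down into its catch, turned the tray about 92° until the tall tin stood at the front, and handed the job in at 14.9 s with the gripper still holding the knob. No verdict came back.

**Handle:** It stopped hard under a 31 N push. The camera then put its grip 145 mm from the turning axis, which matches its rest in the catch.

**Tall tin:** The lids of the other tins put it at 186.8° against a target of 186.6°. The networks' tall-tin mark was within 2 px of the front place in both pictures. The gripper and arm largely hid the tin itself in the last pictures.

**Disagreement:** The only lid visible in the top camera read about 3° off the average from the scene camera. That is about 4 mm at the tin, inside the 12 mm allowed.

**Grip and surroundings:** The gripper was closed on the knob at 34 mm opening with a 30 N grip setting. The tins I could see stood upright in their cups, and the tape roll, mixing cup and spray bottle looked unmoved, though I did not measure them.

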